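# Tip a slide box flat and shut the dry-storage drawer

### The job

The open drawer of the white dry-storage unit cannot shut because the slide box in it stands on its side. Push the box over near its top with a fingertip so that it lies flat in its compartment with its labelled lid up, then push the drawer fully shut, gently, so that the two vials in it stay upright. Pick nothing up, and leave the other things on the bench where they are.

Things in the scene. Friction and masses are not known exactly. Their poses are not given: they have to be found in the camera images.
- dry_unit: Fixed white dry-storage unit with one drawer, housing 116 deep x 246 wide x 100 mm high. Origin on the bench below the middle of the housing's front face; x points into the housing (the way the drawer shuts), y to the left seen from the front, z up. The opening is 66 mm high above the drawer's floor: too low for the standing box, high enough for the lying box and the vials.
- drawer (a joint): How far the drawer is open, m: 0 fully shut, 0.106 the stop; it starts about 0.10 open. It slides along the unit's x axis, stays where it is left and takes about 2 N to push slowly.
- bay (a point): Middle of the floor of the drawer's wide compartment, 16 mm above the bench; axes as the unit's; moves with the drawer. Inside it measures 104 (x) by 160 mm (y); walls left and rear 30 mm high, divider on the right 26 mm, front panel 68 mm above this floor and 12 mm thick. Right of the 5 mm divider is a 40 mm wide compartment with the vials.
- drawer_pull (a point): Middle of the outer face of the drawer's pull, an aluminium bar 100 mm wide (y), 10 mm high, 8 mm proud of the front panel, 72 mm above the bench. The panel is 246 mm wide and reaches from 8 to 84 mm above the bench.
- box_mid (a point): Centre of the blue slide box, 86 x 92 x 34 mm (x, y, z); z comes out of the labelled lid. It starts near the left wall of the wide compartment, standing 92 mm high on an 86 x 34 side, lid facing left (unit +y, within 3 degrees). Pushed rightwards on the lid near the top it tips about its lower right edge, overbalances at 20 degrees and falls flat; the compartment is just long enough.
- slide_box: The same box (rigid, shut, about 90 g), same axes; origin in the middle of its 86 x 92 mm underside, opposite the lid, 17 mm from its centre.
- vial_a: Screw-cap glass vial, 28 mm in diameter, 56 mm high, standing in the drawer's narrow right-hand compartment, the one nearer the drawer's front. Origin in the middle of its underside, z up along it.
- vial_b: The same kind of vial, behind the first in the narrow compartment. Origin in the middle of its underside, z up along it.
- tape_roll: Bystander: tape roll lying flat on the bench left of the drawer, 94 mm across, 19 mm high. Origin in the middle of its underside.
- marker_red: Bystander: marker lying on the bench left of the unit, before the hotplate, 136 mm long (y), 15 mm high. Origin in the middle of its underside.
- notebook_1: Bystander: notebook lying on the bench at the right, 210 x 152 x 14 mm. Origin in the middle of its underside.

How it is judged (in metres and radians):
On the way:
1. the slide box lies flat, lid up, in the wide compartment while the drawer is still open (angle between box_mid's own z axis and vertical below 0.1 rad and x of box_mid in the frame of bay between -0.015 and 0.015 m and y of box_mid in the frame of bay between -0.04 and 0.04 m and z of box_mid in the frame of bay between 0.01 and 0.023 m and value of joint drawer above 0.05 m and linear speed of slide_box below 0.05 m/s), for 0.2 s.
At the end, for the whole second after the job is handed in: The drawer is shut to within 5 mm; the slide box lies flat, lid up (within 0.1 rad), at rest on the floor of the wide compartment; both vials stand upright (angle between box_mid's own z axis and vertical below 0.1 rad and x of box_mid in the frame of bay between -0.015 and 0.015 m and y of box_mid in the frame of bay between -0.04 and 0.04 m and z of box_mid in the frame of bay between 0.01 and 0.023 m and angle between each of vial_a, vial_b's own z axis and vertical below 0.15 rad and value of joint drawer below 0.005 m and linear speed of slide_box below 0.02 m/s); the robot touches nothing.
It fails at once if a vial is tipped over or lifted (angle between any of vial_a, vial_b's own z axis and vertical above 0.4 rad or height (world z) of any of vial_a, vial_b above 0.04 m).
It fails at once if the slide box is lifted (height (world z) of box_mid above 0.078 m).
It fails at once if another thing on the bench is moved by more than 2 cm (distance of any of tape_roll, marker_red, notebook_1 from where it was at the start of the episode above 0.02 m).
It also fails if it takes over 51 s, if anything falls off the work surface, if the arm or the gripper's body presses on something with over 40 N, if the wrist force passes 120 N, or if a joint passes its speed limit or range.

### The arm

A 6-joint arm with a two-finger parallel gripper is mounted at the origin on a cart in front of the work surface, level with it; the furniture and walls round the work are solid. World frame = base frame: x ahead of the robot, y to its left, z up, the work surface at z = 0. Lengths are in mm, angles in rad, forces in N, time in s.
With the tool pointing down it reaches from about 425 to 950 mm from the base axis. Payload 14.7 kg.
Tool frame: the origin (TCP) lies on the centre line of the jaws, within the pads' length; the fingertips stand 22 mm ahead of it and the grasp point (between the pads) lies 3 mm ahead of it; z points along the fingers, y is the line along which they close (so a half turn about z gives the same grasp; the last joint's range is limited). The gripper opens to 85 mm and grips with 20 to 120 N. Pads are 22 mm wide; open, the fingers measure 114 mm over their backs; the gripper's body (76 mm by 85 mm) begins 54 mm behind the grasp point. The pads swing forward as they close: fully open they stand 13 mm farther back than shut.
Start: joints at [1.138, 0.48, 1.596, -0, 1.065, -0.047], TCP at [244.571, 602.227, 253.297] pointing down, gripper open.
Joint ranges: [-2.75, 2.75], [-0.82, 2.05], [0.23, 2.67], [-1.56, 4.7], [0.09, 2.69], [-2.92, 2.92]. Speed limits (rad/s): [1.89, 1.89, 2.39, 3.01, 3.01, 3.01].

### API

Orientations are given as [roll, pitch, yaw] about the fixed x, y, z axes, in that order (R = Rz(yaw) Ry(pitch) Rx(roll)).
In Python, from plant import manip gives the robot as it stands.
- The arm moves only by the shell command python3 -m crank 'ROWS' [FORCE]. ROWS is JSON, a list that holds one entry, the list of rows, each a list of 5 numbers: the shift along the world's x, y, z each as a share of 0.4 m, from -1 to 1, then the turn about the world's z as a share of 2 pi rad, from -1 to 1, then the closure, from 0 (fully open) to 1 (shut). A call has 1 to 10 rows; each row is the pose to reach, as a shift and turn from the pose commanded when the call began, turning the shorter way round; what a row does not reach only later rows make up. A row lasts 1/12 s, in which the tool goes at most 41.7 mm and 7.16 degrees, less where a joint would pass 70% of its speed; a pose out of reach is approached as far as the arm can. A call with a number of a shift or a turn outside -1 to 1 is refused whole. A call with a gripper value outside its range is refused whole. The fingers move at their own pace and stop on an object; FORCE is the grip in N (left out, the last holds). Time passes only in rows, so rows that repeat a pose let the fingers close. It gives the time, the measured TCP pose, the force, the opening and the grip force at its end, in the units of the state.
- manip.read_state(): the state, without advancing time (a new reading comes with each control period).
- manip.snapshot(name): name is "scene" or "top" or "wrist"; returns a dict with "image" (384x512x3 uint8, blue, green, red), "range_z" (384x512 float32, mm along the optical axis (not along the pixel's ray), 0 where there is no reading), "fx", "fy", "cx", "cy" (pixels), "T" (4x4, takes a point from camera to world coordinates); the wrist camera has in their place "mount" (4x4, takes a point from camera to tool coordinates, whose origin is the TCP and whose axes are the flange's). Camera axes: x right, y down, z forward; pixel columns grow to the right and rows downward; lengths in mm; the calibration is good to about 2 mm. A picture is of the moment at which its call begins: read the wrist's pose just before it.
- manip.finish_job(): hands the job in; it is judged then, once.
The state is a dict: "clock": time; "joint_positions": joint angles; "qvel": joint speeds; "joint_torque": joint torques, N m; "tcp_pos": TCP position; "ee_rot": TCP orientation; "contact_force": force on the tool from outside, world axes, zero at the start; "wrist_torque": the same for the moment, N m; "width": finger opening in mm; "gripper_force": force on a finger pad.
Only numpy, scipy, OpenCV 4.12 (cv2) and the standard library are available. Lean on these libraries where they do the work, as an engineer would, in place of code of your own. Each camera call takes 0.05 s, during which the arm holds its last target. There are 200 camera calls.

## Working session

There is one attempt and no reset: what is moved stays moved. The work goes in short steps, Python scripts to look and compute and a shell command to move; the robot and the scene stay as the last step left them, time stands still between calls to the robot, and variables do not carry over. Pictures are saved under pics/ and viewed, at most 10 in all, crops included, and the job is handed in when it is done.

```bash
ls; mkdir -p pics; python3 - <<'E'
from plant import manip
import cv2,numpy as np
s=manip.read_state();print(s['clock'],s['tcp_pos'],s['ee_rot'],s['width'])
for n in("scene","top"):
    d=manip.snapshot(n);cv2.imwrite(f'pics/{n}1.png',d['image']);np.savez(f'{n}1.npz',**d);print(n,d['fx'],d['cx'],d['cy'],np.round(d['T'],3).tolist())
E
```

```text
pics
0.0 [244.39800249 601.88491009 252.67088808] [-3.14037219e+00 -6.59467363e-05  2.75581705e+00] 85.38296178620378
scene 415.0979660273409 259.6408116779385 194.70617225404 [[0.614, -0.342, 0.712, -288.867], [-0.789, -0.253, 0.559, -795.309], [-0.011, -0.905, -0.425, 554.129], [0.0, 0.0, 0.0, 1.0]]
top 448.2586258280101 262.113226475715 193.96822280195852 [[0.001, -0.997, 0.083, 427.472], [-1.0, -0.001, -0.002, -120.488], [0.002, -0.083, -0.997, 1366.204], [0.0, 0.0, 0.0, 1.0]]
```

View pics/scene1.png

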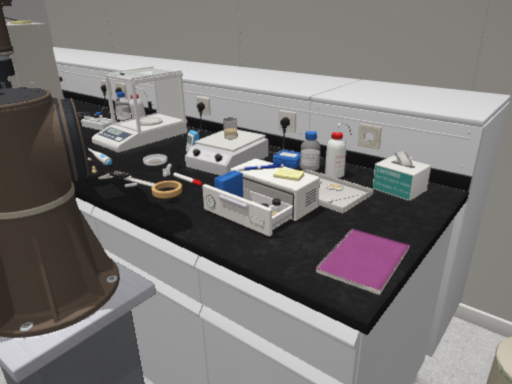

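View pics/top1.png

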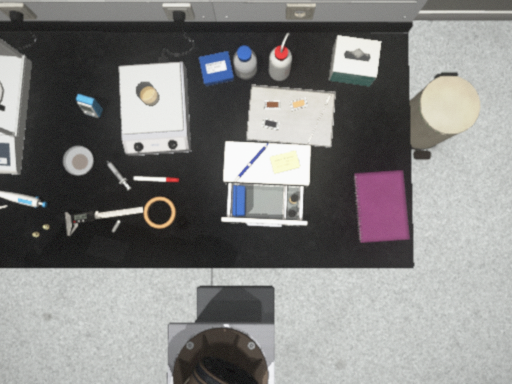

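The top view shows the unit at about (224–310, 143–185), its drawer down to row 225, the blue box standing at (238, 200) and the vials at (293, 197–211). Next I'll measure these with depth.

```bash
cat > h.py <<'E'
import numpy as np,cv2
def pts(d):
    v,u=np.mgrid[:384,:512];z=d['range_z']
    P=np.stack([(u-d['cx'])/d['fx']*z,(v-d['cy'])/d['fy']*z,z],-1)
    return P@d['T'][:3,:3].T+d['T'][:3,3]
def rect(P,m):
    r=cv2.minAreaRect(P[m][:,:2].astype(np.float32));return np.round(cv2.boxPoints(r),1).tolist(),np.round(r[2],2),int(m.sum()),np.median(P[m][:,2]).round(1)
E
python3 - <<'E'
from h import *
d=dict(np.load('top1.npz'));W=pts(d);I=d['image'].astype(int)
v,u=np.mgrid[:384,:512]
R=(u>215)&(u<318)&(v>138)&(v<232)
z=W[...,2];b,g,r=I[...,0],I[...,1],I[...,2]
op=lambda m:cv2.morphologyEx(m.astype(np.uint8),cv2.MORPH_OPEN,np.ones((2,2)))>0
print('housing',rect(W,op(R&(v<184)&(z>90)&(z<108))))
bl=R&(b>r+50)&(v>183)&(u<260)
print('blue',rect(W,op(bl&(z>98))),rect(W,bl))
print('panel',rect(W,op(R&(v>214)&(z>75)&(z<92))))
pm=op(R&(v>214)&(z>75)&(z<92));p=W[pm];print(np.polyfit(p[:,1],p[:,0],1))
for c in(230,236,242,250,270,285,293,300,304):print(c,np.round(W[183:230:3,c,2]).astype(int))
print(np.round(W[225,[222,265,304]]),np.round(W[205,226:306:3,1:3]).astype(int).tolist())
E
```

```text
housing ([[424.0, -21.299999237060547], [433.1000061035156, -283.3999938964844], [691.2000122070312, -274.3999938964844], [682.0999755859375, -12.300000190734863]], np.float64(1.99), 2844, np.float64(100.6))
blue ([[406.6000061035156, -64.0999984741211], [427.5, -120.5], [563.4000244140625, -70.0999984741211], [542.5, -13.800000190734863]], np.float64(20.33), 348, np.float64(107.0)) ([[405.0, -62.0], [427.5, -120.5], [575.0999755859375, -63.70000076293945], [552.5999755859375, -5.199999809265137]], np.float64(21.04), 369, np.float64(107.3))
panel ([[421.1000061035156, -261.3999938964844], [456.20001220703125, -263.0], [467.79998779296875, -4.599999904632568], [432.79998779296875, -3.0]], np.float64(87.41), 433, np.float64(82.2))
[4.34088922e-02 4.60311437e+02]
230 [50 48 45 48 44 47 46 48 46 42 39 35 81 47 -1 -3]
236 [ 21 107 110 110 107 106 106 108 106 103 102  16  80  59  -4   2]
242 [ 17 110 106 108 108 106 106 105 111 105 109  13  82  -4   1   3]
250 [85 12 18 23 17 15 12 18 15 18 16 13 85 76  1  0]
270 [86 16 20 16 17 15 17 16 14 19 13 20 83 90 76  1]
285 [100  26  35  44  41  45  40  45  46  47  47  38  39  85  -3  -1]
293 [101  16  13  15  72  75  68  17  18  77  76  72  20  82  -4   3]
300 [98 26 28 38 39 40 42 45 44 47 48 48 49 86  0  2]
304 [97 44  1  4  2 -3  4 -1  1  0  0 -1 -2 84 -2 -2]
[[ 446.   -1.   -2.]
 [ 445. -131.   78.]
 [ 447. -251.   -2.]] [[-13, 2], [-25, 40], [-32, 20], [-47, 109], [-55, 107], [-63, 105], [-72, 105], [-77, 17], [-86, 17], [-96, 19], [-105, 20], [-114, 12], [-123, 18], [-132, 20], [-141, 15], [-150, 14], [-159, 14], [-168, 16], [-177, 20], [-186, 17], [-194, 39], [-204, 20], [-213, 16], [-222, 23], [-231, 16], [-238, 44], [-250, 6]]
```

```bash
python3 - <<'E'
from h import *
d=dict(np.load('top1.npz'));I=d['image'].astype(int);v,u=np.mgrid[:384,:512]
z=pts(d)[...,2];b,g,r=I[...,0],I[...,1],I[...,2]
def plane(h):
    T=d['T'];D=np.stack([(u-d['cx'])/d['fx'],(v-d['cy'])/d['fy'],np.ones(u.shape)],-1)@T[:3,:3].T
    return T[:3,3]+D*((h-T[2,3])/D[...,2])[...,None]
R=(u>215)&(u<318)&(v>138)&(v<232)
def big(m):
    n,l,s,_=cv2.connectedComponentsWithStats(m.astype(np.uint8),connectivity=4);return l==1+s[1:,4].argmax()
hs=big(R&(z>88)&(z<115)&(v<188)&~((b>r+50)&(v>183)))
bx=big(R&(z>97)&(z<118)&(b>r+50)&(v>184)&(u<255))
pn=big(R&(z>70)&(v>214)&(v<228)&(b+g+r>400))
print('box',rect(plane(108),bx));print('house',rect(plane(100),hs))
print('panel',rect(plane(84),pn))
P=plane(100);f=np.array([P[v[hs&(u==c)].max(),c,:2] for c in range(250,306)]);k=np.polyfit(f[:,1],f[:,0],1);print('front',k,np.polyval(k,-130))
P=plane(84)
f=np.array([P[v[pn&(u==c)].min(),c,:2] for c in range(250,300) if (pn&(u==c)).any()]);k=np.polyfit(f[:,1],f[:,0],1);print('panel inner edge',k,np.polyval(k,-130))
cv2.imwrite('pics/c.png',cv2.resize(d['image'][135:235,210:320],None,fx=6,fy=6,interpolation=cv2.INTER_NEAREST)[:600])
E
```

```text
box ([[475.3999938964844, -41.0], [475.6000061035156, -72.0], [557.5, -71.5999984741211], [557.2999877929688, -40.599998474121094]], np.float64(0.27), 345, np.float64(108.0))
house ([[557.2000122070312, -256.6000061035156], [676.0999755859375, -261.79998779296875], [686.7999877929688, -16.700000762939453], [567.7999877929688, -11.5]], np.float64(87.51), 3457, np.float64(100.0))
panel ([[439.70001220703125, -250.60000610351562], [459.5, -251.39999389648438], [470.20001220703125, -8.300000190734863], [450.3999938964844, -7.5]], np.float64(87.48), 454, np.float64(84.0))
front [4.75804448e-02 5.72128025e+02] 565.9425669500512
panel inner edge [4.68771585e-02 4.69650917e+02] 463.55688618097355
```

View pics/c.png

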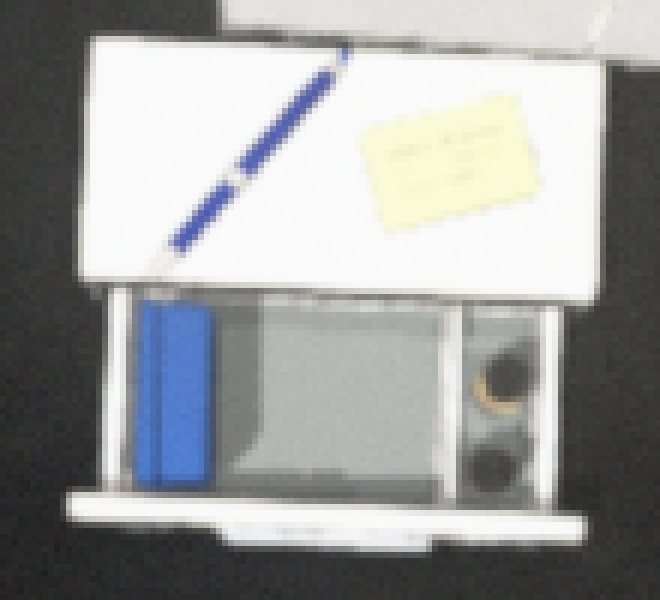

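The crop shows the box against the left wall with its lid facing left, and two vials in the right-hand compartment. The box top spans x 473–559, y −41 to −73. I'll swing over with the fingers shut and the yaw aligned to the unit.

```bash
python3 -m crank '[[[0.34,-0.85,0,-0.196,1],[0.34,-0.85,0,-0.196,1],[0.34,-0.85,0,-0.196,1],[0.34,-0.85,0,-0.196,1],[0.34,-0.85,0,-0.196,1],[0.34,-0.85,0,-0.196,1],[0.34,-0.85,0,-0.196,1],[0.34,-0.85,0,-0.196,1],[0.34,-0.85,0,-0.196,1],[0.34,-0.85,0,-0.196,1]]]'
```

```text
clock: 0.93
tcp_pos: [381.7, 257.6, 253.2]
ee_rot: [-3.141, 0.001, 1.515]
contact_force: [-0.3, 1.0, 0.1]
width: -0.1
gripper_force: 0.0
```

```bash
python3 -m crank '[[[0.33,-0.63,0,0,1],[0.33,-0.63,0,0,1],[0.33,-0.63,0,0,1],[0.33,-0.63,0,0,1],[0.33,-0.63,0,0,1],[0.33,-0.63,0,0,1],[0.33,-0.63,0,0,1],[0.33,-0.63,0,0,1],[0.33,-0.63,0,0,1],[0.33,-0.63,0,0,1]]]'; python3 - <<'E'
from plant import manip
from h import *
s=manip.read_state();d=manip.snapshot('wrist');cv2.imwrite('pics/w1.png',d['image']);print(s['tcp_pos'],s['ee_rot'])
from scipy.spatial.transform import Rotation as Ro
M=np.eye(4);M[:3,:3]=Ro.from_euler('xyz',s['ee_rot']).as_matrix();M[:3,3]=s['tcp_pos'];d['T']=M@d['mount']
W=pts(d);I=d['image'].astype(int);m=(W[...,2]>100)&(W[...,2]<115)&(I[...,0]>I[...,2]+50)&(W[...,0]<565)
m=cv2.morphologyEx(m.astype(np.uint8),cv2.MORPH_OPEN,np.ones((5,5)))>0
print(rect(W,m),np.percentile(W[m],[1,99],axis=0).round(1))
E
```

```text
clock: 1.77
tcp_pos: [512.0, 10.2, 252.9]
ee_rot: [-3.14, -0.0, 1.523]
contact_force: [-0.2, -0.2, 0.2]
width: 0.1
gripper_force: 0.0
[512.04959319  10.21853582 252.91992473] [-3.14047381e+00 -1.56593204e-04  1.52338373e+00]
([[469.79998779296875, -68.69999694824219], [553.2999877929688, -72.80000305175781], [555.0, -39.099998474121094], [471.3999938964844, -35.0]], np.float64(87.21), 953, np.float64(107.8)) [[471.9 -71.5 101.3]
 [553.8 -38.2 109.8]]
```

View pics/w1.png

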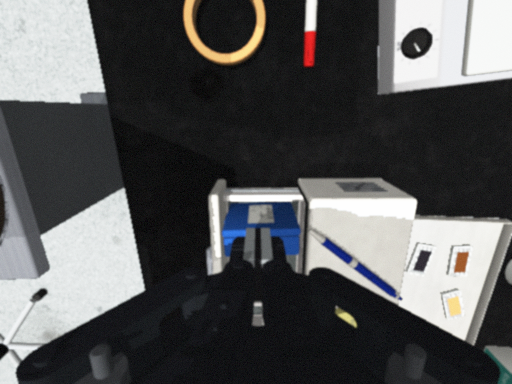

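The wrist view confirms the labelled lid faces left at about y = −37, with the finger (248, 245) lined up on its middle. Next is the descent, then the push.

```bash
python3 -m crank '[[[0,0,-0.1,0,1],[0,0,-0.2,0,1],[0,0,-0.3,0,1],[0,0,-0.35,0,1],[0,0,-0.35,0,1],[0,-0.04,-0.35,0,1],[0,-0.07,-0.35,0,1],[0,-0.08,-0.35,0,1],[0,-0.09,-0.35,0,1],[0,-0.1,-0.35,0,1]]]'
python3 -m crank '[[[0,-0.01,0,0,1],[0,-0.02,0,0,1],[0,-0.03,0,0,1],[0,-0.04,0,0,1],[0,-0.05,0,0,1],[0,-0.055,0,0,1],[0,-0.06,0,0,1],[0,-0.065,0,0,1],[0,-0.07,0,0,1],[0,-0.07,0,0,1]]]'
python3 - <<'E'
from plant import manip
from h import *
d=manip.snapshot('top');cv2.imwrite('pics/t2.png',cv2.resize(d['image'][135:235,210:320],None,fx=5,fy=5))
E
```

```text
clock: 2.65
tcp_pos: [513.0, -30.0, 114.3]
ee_rot: [3.14, 0.0, 1.524]
contact_force: [-0.2, -0.4, 0.2]
width: 0.1
gripper_force: 0.2
clock: 3.48
tcp_pos: [512.6, -58.0, 113.3]
ee_rot: [-3.142, 0.0, 1.524]
contact_force: [0.2, -0.7, 0.2]
width: 0.3
gripper_force: 0.0
```

View pics/t2.png

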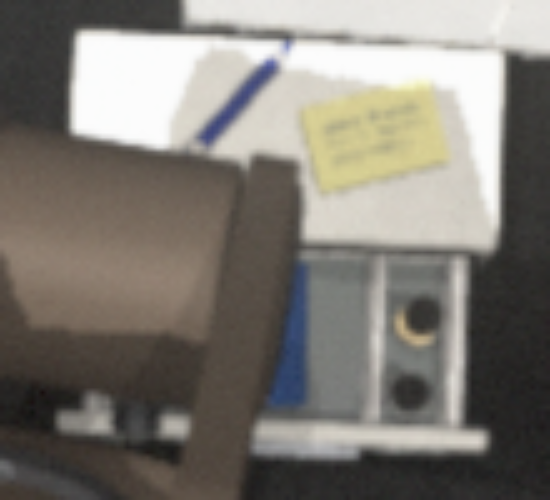

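The arm hides most of the box, but its blue edge now reaches pixel (305, 330), so it has tipped over. I'll back off and check.

```bash
python3 -m crank '[[[0,0.03,0.0,0,1],[0,0.06,0.1,0,1],[0,0.08,0.2,0,1],[0,0.12,0.3,0,1],[0,0.15,0.35,0,1],[0,0.2,0.35,0,1],[0,0.3,0.35,0,1],[0,0.4,0.35,0,1],[0,0.4,0.35,0,1],[0,0.4,0.35,0,1]]]'
python3 - <<'E'
from plant import manip
from h import *
d=manip.snapshot('top');cv2.imwrite('pics/t3.png',cv2.resize(d['image'][135:235,210:320],None,fx=5,fy=5))
W=pts(d);v,u=np.mgrid[:384,:512];I=d['image'].astype(int)
m=(u>215)&(u<318)&(v>188)&(v<224)&(I[...,0]>I[...,2]+50)
m=cv2.morphologyEx(m.astype(np.uint8),cv2.MORPH_OPEN,np.ones((3,3)))>0
print(rect(W,m),W[m].mean(0));
A=W[m];print(np.linalg.lstsq(np.c_[A[:,:2]-A[:,:2].mean(0),np.ones(len(A))],A[:,2],rcond=None)[0])
E
```

```text
clock: 4.37
tcp_pos: [512.0, 104.8, 253.3]
ee_rot: [-3.141, -0.0, 1.528]
contact_force: [-0.8, -0.7, -0.3]
width: -0.1
gripper_force: 0.0
([[427.3999938964844, -163.6999969482422], [551.9000244140625, -164.0], [552.0999755859375, -75.5999984741211], [427.6000061035156, -75.4000015258789]], np.float64(89.89), 565, np.float64(50.4)) [ 511.62228524 -120.66541796   52.71743643]
[-2.62013231e-01 -2.23848208e-03  5.27174364e+01]
```

View pics/t3.png

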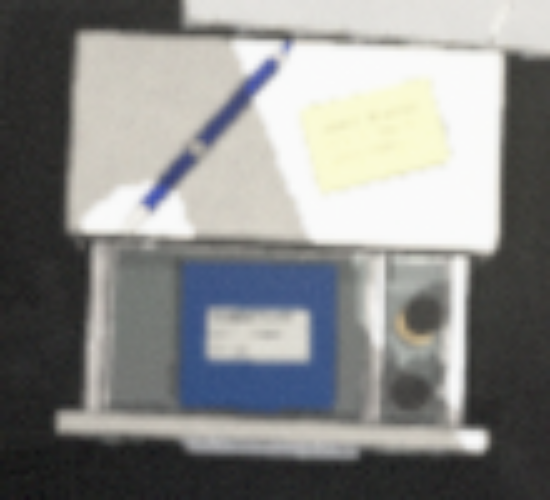

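The box lies label-up at pixel (258, 335), centred in the bay. I'll check its tilt robustly.

```bash
python3 - <<'E'
from plant import manip
from h import *
d=manip.snapshot('top');W=pts(d)
for r in range(186,222,2):print(r,np.median(W[r,248:276],axis=0).round(1))
print([np.median(W[192:214,c,2]).round(1) for c in range(246,280,3)])
E
```

```text
186 [ 563.9 -121.    15.8]
188 [ 554.5 -121.    50.9]
190 [ 548.6 -121.    50.2]
192 [ 542.6 -121.    51.2]
194 [ 536.8 -121.    50.1]
196 [ 530.8 -121.    50.6]
198 [ 524.9 -121.1   50.7]
200 [ 519.  -121.1   50.5]
202 [ 513.1 -121.1   51.4]
204 [ 507.3 -121.1   49. ]
206 [ 501.3 -120.1   51.2]
208 [ 495.5 -121.1   50.5]
210 [ 489.6 -121.1   49.7]
212 [ 483.7 -121.1   51.3]
214 [ 477.9 -121.1   50.3]
216 [ 473.1 -121.1   17.8]
218 [ 465.3 -121.1   79.7]
220 [ 459.4 -121.1   84.9]
[np.float64(45.6), np.float64(50.4), np.float64(51.3), np.float64(51.1), np.float64(50.3), np.float64(51.3), np.float64(50.2), np.float64(50.5), np.float64(50.1), np.float64(50.1), np.float64(52.1), np.float64(15.6)]
```

Flat at z ≈ 50.5 and centred. Next the tool goes to the front of the panel, right of the pull, at y ≈ −210.

```bash
python3 -m crank '[[[-0.24,-0.79,0,0,1],[-0.24,-0.79,0,0,1],[-0.24,-0.79,0,0,1],[-0.24,-0.79,0,0,1],[-0.24,-0.79,0,0,1],[-0.24,-0.79,0,0,1],[-0.24,-0.79,0,0,1],[-0.24,-0.79,0,0,1],[-0.24,-0.79,0,0,1],[-0.24,-0.79,0,0,1]]]'
python3 -m crank '[[[0,0,0,0,1],[0,0,0,0,1],[0,0,-0.1,0,1],[0,0,-0.2,0,1],[0,0,-0.25,0,1],[0,0,-0.25,0,1]]]'
```

```text
clock: 5.3
tcp_pos: [415.2, -216.5, 253.2]
ee_rot: [-3.141, 0.0, 1.518]
contact_force: [0.1, 0.7, -0.8]
width: 0.3
gripper_force: 0.0
clock: 5.8
tcp_pos: [414.8, -211.4, 149.9]
ee_rot: [-3.136, -0.003, 1.526]
contact_force: [-0.8, 0.4, 0.1]
width: -0.0
gripper_force: 0.0
```

```bash
python3 -m crank '[[[0,0,-0.1,0,1],[0,0,-0.18,0,1],[0,0,-0.18,0,1],[0.01,0,-0.18,0,1],[0.02,0,-0.18,0,1],[0.026,0,-0.18,0,1],[0.032,0,-0.18,0,1],[0.038,0,-0.18,0,1],[0.044,0,-0.18,0,1],[0.05,0,-0.18,0,1]]]'
python3 -m crank '[[[0.007,0,0,0,1],[0.014,0,0,0,1],[0.021,-0.001,0,0,1],[0.028,-0.001,0,0,1],[0.035,-0.002,0,0,1],[0.042,-0.002,0,0,1],[0.049,-0.002,0,0,1],[0.056,-0.003,0,0,1],[0.063,-0.003,0,0,1],[0.07,-0.003,0,0,1]]]'
```

```text
clock: 6.63
tcp_pos: [436.8, -213.9, 81.8]
ee_rot: [3.141, 0.0, 1.524]
contact_force: [-1.6, -0.5, 1.3]
width: 0.1
gripper_force: 1.0
clock: 7.47
tcp_pos: [464.9, -215.0, 81.3]
ee_rot: [3.142, 0.0, 1.524]
contact_force: [-2.4, -0.8, -0.9]
width: -0.1
gripper_force: 1.0
```

```bash
python3 -m crank '[[[0.007,0,0,0,1],[0.014,0,0,0,1],[0.021,-0.001,0,0,1],[0.028,-0.001,0,0,1],[0.035,-0.002,0,0,1],[0.042,-0.002,0,0,1],[0.049,-0.002,0,0,1],[0.056,-0.003,0,0,1],[0.063,-0.003,0,0,1],[0.07,-0.003,0,0,1]]]'
python3 -m crank '[[[0.007,0,0,0,1],[0.014,0,0,0,1],[0.021,-0.001,0,0,1],[0.028,-0.001,0,0,1],[0.035,-0.002,0,0,1],[0.042,-0.002,0,0,1],[0.049,-0.002,0,0,1],[0.054,-0.003,0,0,1],[0.06,-0.003,0,0,1],[0.065,-0.003,0,0,1]]]'
python3 - <<'E'
from plant import manip
from h import *
d=manip.snapshot('scene');cv2.imwrite('pics/s4.png',cv2.resize(d['image'][140:260,170:350],None,fx=4,fy=4))
E
```

```text
clock: 8.3
tcp_pos: [492.9, -216.3, 81.3]
ee_rot: [3.141, 0.0, 1.524]
contact_force: [-2.3, -2.0, -0.4]
width: -0.0
gripper_force: 1.0
clock: 9.13
tcp_pos: [518.9, -217.5, 81.3]
ee_rot: [3.141, 0.0, 1.524]
contact_force: [-2.1, -1.7, -0.2]
width: 0.1
gripper_force: 1.0
```

View pics/s4.png

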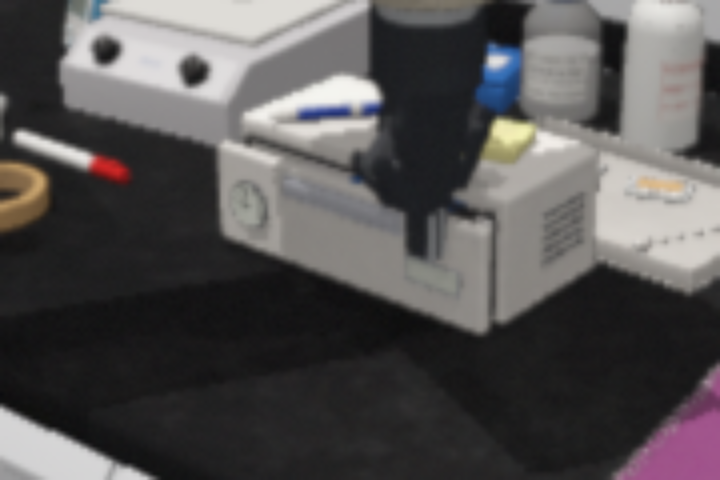

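The drawer is nearly shut, with a small gap still visible at (490, 260). I'll press on slowly until the stop shows in the force.

```bash
python3 -m crank '[[[0.004,0,0,0,1],[0.008,0,0,0,1],[0.012,0,0,0,1],[0.016,0,0,0,1],[0.02,0,0,0,1],[0.023,0,0,0,1],[0.026,0,0,0,1],[0.029,0,0,0,1]]]'
python3 -m crank '[[[0.002,0,0,0,1],[0.004,0,0,0,1],[0.006,0,0,0,1]]]'
```

```text
clock: 9.85
tcp_pos: [530.3, -217.4, 81.3]
ee_rot: [3.142, 0.0, 1.524]
contact_force: [-2.2, -1.4, 0.2]
width: 0.2
gripper_force: 0.9
clock: 10.1
tcp_pos: [532.6, -217.3, 81.3]
ee_rot: [-3.141, -0.0, 1.524]
contact_force: [-5.7, -2.0, 0.8]
width: 0.1
gripper_force: 3.0
```

```bash
python3 -m crank '[[[0.003,0,0,0,1],[0.004,0,0,0,1]]]'
```

```text
clock: 10.27
tcp_pos: [532.8, -217.3, 81.2]
ee_rot: [-3.139, -0.0, 1.525]
contact_force: [-14.8, -4.7, 8.6]
width: 0.3
gripper_force: 7.1
```

The force rose sharply with no motion, so the drawer is at the stop. I'll back off and look.

```bash
python3 -m crank '[[[-0.01,0,0,0,1],[-0.05,0,0,0,1],[-0.15,0,0,0,1],[-0.2,0,0.1,0,1],[-0.2,0,0.2,0,1],[-0.2,0,0.3,0,1],[-0.2,0.2,0.4,0,1],[-0.2,0.4,0.4,0,1],[-0.2,0.6,0.4,0,1],[-0.2,0.7,0.4,0,1]]]'
python3 -m crank '[[[0,0.5,0,0,1],[0,0.5,0,0,1],[0,0.5,0,0,1],[0,0.5,0,0,1],[0,0.5,0,0,1],[0,0.5,0,0,1]]]'
python3 - <<'E'
from plant import manip
from h import *
d=manip.snapshot('scene');t=manip.snapshot('top')
a=cv2.resize(d['image'][140:260,170:350],None,fx=4,fy=4)[:,:400+320];b=cv2.resize(t['image'][100:260,100:420],None,fx=2.25,fy=2.25)
cv2.imwrite('pics/f5.png',np.hstack([cv2.resize(a,(400,267)),cv2.resize(b,(400,267))]))
W=pts(t)
for r in range(180,194):print(r,np.median(W[r,235:300],axis=0).round(1))
E
```

```text
clock: 11.1
tcp_pos: [454.4, -54.6, 234.6]
ee_rot: [3.139, 0.0, 1.523]
contact_force: [1.0, -0.0, -0.5]
width: -0.0
gripper_force: 0.0
clock: 11.6
tcp_pos: [454.3, 149.2, 233.8]
ee_rot: [3.14, -0.002, 1.528]
contact_force: [0.6, -0.9, 0.6]
width: 0.1
gripper_force: 0.0
180 [ 572.5 -136.6  101. ]
181 [ 569.8 -136.6   99.7]
182 [ 567.2 -136.6   97.6]
183 [ 565.3 -136.8   86.7]
184 [ 562.7 -136.8   85.4]
185 [ 559.9 -136.8   84.5]
186 [ 557.2 -133.9   83.4]
187 [ 554.5 -136.8   81.1]
188 [ 551.9 -136.9   77.9]
189 [ 549.6 -136.9   72.7]
190 [ 549.4 -137.    43.1]
191 [ 550.1 -137.9    0.6]
192 [ 5.470e+02 -1.378e+02  5.000e-01]
193 [ 544.1 -137.9   -0.6]
```

View pics/f5.png

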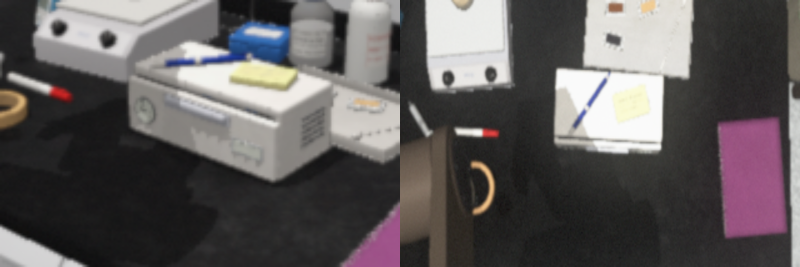

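The drawer is flush with the housing, with no gap in the left view, and the tape, marker and notebook are undisturbed. Handing in.

```bash
python3 -c "
from plant import manip
print(manip.finish_job())"
```

```text
the job is handed in; nothing more can be done
None
```

The slide box was pushed over and measured flat, label up, before I pushed the drawer gently to its stop. The other bench items look unmoved, and I handed the job in at about 12 s, but the vials could not be seen once the drawer was shut and no verdict came back.

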